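# Load the bead dish into the annealing kiln on its pull-out hearth

### The arm

A 6-joint arm with a two-finger parallel gripper is mounted at the origin on the work surface. World frame = base frame: x ahead of the robot, y to its left, z up, the work surface at z = 0. Lengths are in m, angles in rad, forces in N, time in s.
With the tool pointing down it reaches from about 0.325 to 0.775 m from the base axis. Payload 5.5 kg.
Tool frame: the origin (TCP) lies between the finger pads; the fingertips stand 8 mm ahead of it and the grasp point (between the pads) lies 11 mm behind it (tcp_to_tips is the distance from the TCP to the fingertips, in m); z points along the fingers, y is the direction in which the jaws open and shut (so a half turn about z gives the same grasp; the last joint's range is limited). The gripper opens to 88 mm and grips with 3 to 60 N. Pads are 20 mm wide; open, the fingers measure 115 mm over their backs; the gripper's body (75 mm by 178 mm) begins 61 mm behind the grasp point.
Start: joints at [1.108, 0.091, 1.231, -0, 1.82, -0.057], TCP at [0.237, 0.551, 0.231] pointing down, gripper open.
Joint ranges: [-2.87, 2.87], [-0.86, 2.18], [0.17, 2.46], [-1.51, 4.65], [0.06, 2.69], [-2.65, 2.65]. Speed limits (rad/s): [2.57, 2.57, 3.01, 3.14, 3.14, 3.14].

### API

Orientations are given as a unit quaternion [w, x, y, z].
In Python, from bench import * gives the robot as it stands. Calls block until the motion is done:
- move_to(position, orientation): joint-space move of the TCP to a pose.
- move_l(position, speed=0.15, orientation=None): straight line of the TCP; orientation=None keeps the orientation; speed is the mean speed in m/s.
- movej(angles): joint-space move.
- gripper_open() and close(): open the fingers fully, or close them until they stop; the grip force is fixed at half the most.
- hold(seconds).
- inverse_kinematics(position, orientation): joint angles nearest the present ones, or None.
- state(): the state.
- get_image(name): name is "scene" or "top"; returns a dict with "frame" (384x512x3 uint8, blue, green, red), "depth" (384x512 float32, m along the optical axis (not along the pixel's ray), 0 where there is no reading), "camera_matrix" (3x3 intrinsics, pixels), "view" (4x4, takes a point from world to camera coordinates). Camera axes: x right, y up, looking along -z (the intrinsics and any distortion apply to the point x, -y, -z); pixel columns grow to the right and rows downward; lengths in m; the calibration is good to about 2 mm. A picture is of the moment at which its call begins.
A pose or a line that the arm cannot do raises IKError and nothing moves.
- job_done(): hands the job in, once; it reports no verdict.
The state is a dict: "time": time; "joint_pos": joint angles; "dq": joint speeds; "joint_torque": joint torques, N m; "ee_pos": TCP position; "ee_rot": TCP orientation; "ft_force": force on the tool from outside, world axes, zero at the start; "moment": the same for the moment, N m; "finger_gap": finger opening in m.
Only numpy, scipy, OpenCV 4.12 (cv2) and the standard library are available. Lean on these libraries where they do the work, as an engineer would, in place of code of your own. Each camera call takes 0.05 s, during which the arm holds its last target.

### The job

Draw the kiln's hearth out by its knob until the ball catch clicks and holds it there, then slide the copper dish of beads off the loading shelf and over the small step so that it stands wholly on the hearth, without lifting or tipping it. Finally push the hearth fully home until its front plate is shut against the mouth of the kiln, without ramming it, with the dish and all three beads on board, and leave everything else on the counter where it stands.

Things in the scene. Friction and masses are not known exactly. Their poses are not given: they have to be found in the camera images.
- kiln: annealing kiln, a fixed steel box 330 mm wide, 300 deep, 285 high. Origin on the counter (z = 0) under the middle of the mouth, in its front plane. x points into the kiln (the hearth draws out along -x), z up, y to the side where the loading shelf stands. Mouth 160 mm wide, 105 high. Two rails, 22 mm high, run 220 mm out from it at y = +-54 mm.
- hearth (a joint): how far the pull-out hearth is drawn, m: 0 = home, 0.22 = end of runners. Drag about 2 N. Somewhere from 10 to 70 mm a spring ball climbs onto its runner (7 N). The outer catch is set by hand, anywhere from 0.140 to 0.180: there the ball drops into a notch, then 15 to 20 N are needed to leave it either way; let go within 6 mm of it, the hearth centres itself. It can be pulled past and pushed back.
- catch_ball (a joint): how far the outer catch's 14 mm spring ball (in a small block clamped on the rail on the side away from the shelf) is pressed back, m: about 0.004 while it rides on the runner, 0 in the notch (and 0 near home, where the runner has not reached it).
- knob (a point): centre of the black mushroom knob, 48 mm diameter, 26 mm thick along x, on the 12 mm draw rod, 100 mm above the counter; axes as the kiln's. Its back (the side to hook behind) lies 13 mm towards the plate, its front 13 mm the other way; 76 mm of bare rod lie between it and the front plate (16 mm thick, 160 mm wide, z 44 to 122 mm) that shuts the mouth.
- hearth_mid (a point): middle of the free top of the hearth slab, 60 mm above the counter, axes as the kiln's. The slab reaches 92 mm either way along x (at -x the front plate), 69 mm to the shelf side (+y), and to a 14 mm high fence 69 mm off on the far side (-y). Drawn out by q, only a strip of length q between kiln and front plate is clear of the kiln.
- mouth_frame: dark steel frame around the mouth on which the front plate shuts, 6 mm thick; origin and axes as the kiln's. A home catch behind it holds the hearth shut: 10 to 14 N to pull it off (it lets go after about 9 mm) and as much, from about 18 mm before home, to push it back in; then it snaps home.
- shelf: fixed steel loading shelf beside the place where the hearth comes out; top 58 mm above the counter, 2 mm below the slab's top; 200 mm along x, 145 mm along y; axes as the kiln's. Origin on the counter under its middle. A gap of 10 to 15 mm lies between its -y edge and the slab.
- dish: round copper dish of beads, 96 mm across the rim, 30 mm high, wall 3.5 mm, foot 60 mm across with a coned edge rising 5 mm over 12 mm that rides up small steps, 0.24 to 0.39 kg. Origin at the centre of its underside, z up.
- bead0: flat round cobalt glass bead, 30 mm across, 13 mm thick, 20 g, loose in the dish; origin at the centre of its underside
- bead1: flat round cobalt glass bead, 30 mm across, 13 mm thick, 20 g, loose in the dish; origin at the centre of its underside
- bead2: flat round cobalt glass bead, 30 mm across, 13 mm thick, 20 g, loose in the dish; origin at the centre of its underside
- jar: bystander: glass jar of shards with steel lid, 80 mm across, 126 mm high; origin under its centre
- press: bystander: black graphite bead press, 110 x 60 mm, 96 mm high with its knob; origin under its centre
- rod_block: bystander: wooden block 120 x 60 x 45 mm with two upright steel rods reaching 210 mm; origin under its centre
- brush: bystander: bench brush lying flat; origin under its middle, handle towards its -x
- bead_tin: bystander: round tin 93 mm across, 46 mm high; origin under its centre
Things that resemble listed ones, but are neither listed nor needed, are in the scene too. What is shaped like the bead0 but green or pink is not meant.

How it is judged:
By the outcome, as a careful person would: the job done as asked, in the order asked, and still so for the second after the job is handed in, with the robot touching nothing.
It also fails if it takes over 72 s, if anything falls off the work surface, if the arm or the gripper's body presses on something with over 40 N, if the wrist force passes 120 N, or if a joint passes its speed limit or range.

## Working session

There is one attempt and no reset: what is moved stays moved. The work goes in short steps, each a Python script; the robot and the scene stay as the last script left them, time stands still between calls to the robot, and variables do not carry over. Pictures are saved under pics/ and viewed, and the job is handed in when it is done.

```bash
mkdir -p pics; ls
python3 - <<'E'
from bench import *
import cv2,numpy as np
for n in("scene","top"):
    d=get_image(n);cv2.imwrite(f"pics/{n}0.png",d["frame"]);np.savez(f"{n}0.npz",**d)
    print(n,d["camera_matrix"].tolist(),np.round(d["view"],3).tolist(), d.keys())
print(state())
E
```

```text
pics
scene [[490.22066858178044, 0.0, 256.74052463645864], [0.0, 490.22066858178044, 194.7594549932828], [0.0, 0.0, 1.0]] [[0.743, -0.67, -0.003, -0.445], [0.543, 0.6, 0.588, -0.309], [-0.391, -0.438, 0.809, -1.104], [0.0, 0.0, 0.0, 1.0]] dict_keys(['frame', 'depth', 'camera_matrix', 'view'])
top [[397.67125491942744, 0.0, 257.45488361133715], [0.0, 397.67125491942744, 190.8683932176706], [0.0, 0.0, 1.0]] [[-0.003, -0.999, 0.04, -0.064], [0.984, 0.004, 0.177, -0.556], [-0.177, 0.04, 0.983, -0.959], [0.0, 0.0, 0.0, 1.0]] dict_keys(['frame', 'depth', 'camera_matrix', 'view'])
{'time': 0.1, 'joint_pos': array([ 1.10830809e+00,  9.17848080e-02,  1.23175479e+00,  1.36487444e-05,
        1.81976860e+00, -5.66952361e-02]), 'dq': array([-0.00119612, -0.00129937, -0.00327881,  0.00044565,  0.00031191,
       -0.00039215]), 'joint_torque': array([ 2.13558014e-03, -4.47857344e+01, -4.07569170e+01,  6.99006999e-02,
        2.83796189e-02, -1.21114040e-04]), 'ee_pos': array([0.23673634, 0.55106139, 0.22962521]), 'ee_rot': array([-2.26572853e-04,  2.01505540e-01,  9.79486999e-01, -8.27338134e-04]), 'ft_force': array([-0.34971428,  0.24472802,  0.12198356]), 'moment': array([ 0.00534053, -0.0160987 , -0.04606066]), 'finger_gap': 0.08778393565235577}
```

View pics/scene0.png

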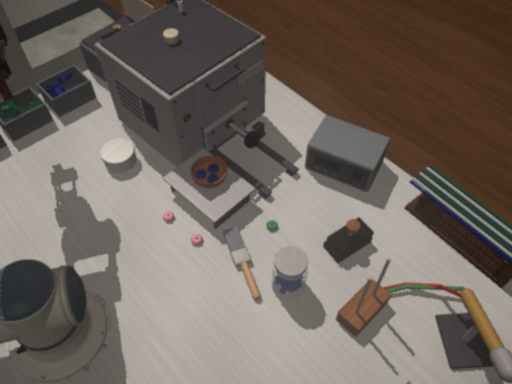

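View pics/top0.png

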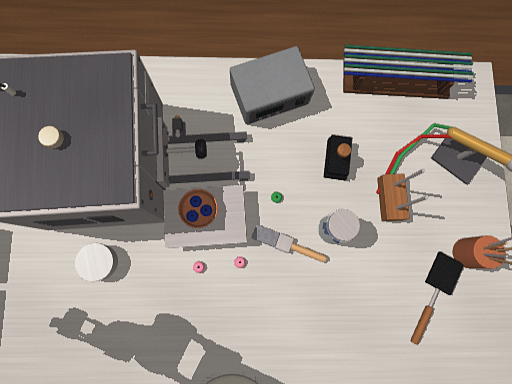

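```bash
cat > h.py <<'E'
import numpy as np,cv2
def load(n):
    return dict(np.load(n))
def deproj(d,u,v,z=None):
    K=d["camera_matrix"];V=d["view"];Vi=np.linalg.inv(V)
    u=np.asarray(u,float);v=np.asarray(v,float)
    r=np.stack([(u-K[0,2])/K[0,0],-(v-K[1,2])/K[1,1],-np.ones_like(u)],-1)
    if z is None:
        dep=d["depth"][np.round(v).astype(int),np.round(u).astype(int)]
        return (r*dep[...,None])@Vi[:3,:3].T+Vi[:3,3]
    w=r@Vi[:3,:3].T;c=Vi[:3,3]
    return c+w*((z-c[2])/w[...,2])[...,None]
def cloud(d):
    v,u=np.mgrid[0:384,0:512];return deproj(d,u,v)
def proj(d,P):
    p=np.asarray(P)@d["view"][:3,:3].T+d["view"][:3,3]
    K=d["camera_matrix"];return np.stack([K[0,0]*p[...,0]/-p[...,2]+K[0,2],K[1,1]*-p[...,1]/-p[...,2]+K[1,2]],-1)
E
python3 - <<'E'
from h import *
t=load("top0.npz");s=load("scene0.npz")
c=t["frame"][90:255,130:290];cv2.imwrite("pics/t1.png",cv2.resize(c,None,fx=4.6,fy=3.6*1,interpolation=cv2.INTER_CUBIC)[:600,:800])
c=s["frame"][90:240,140:310];cv2.imwrite("pics/s1.png",cv2.resize(c,None,fx=4,fy=4,interpolation=cv2.INTER_CUBIC))
for n,d in(("t",t),("s",s)):
    C=cloud(d);print(n,(d["depth"]>0).mean())
    pts=dict(t=[(200,148),(240,220),(190,235),(100,263),(340,225),(60,100),(245,130),(245,175),(165,115)],s=[(254,133),(230,205),(185,175),(118,155),(291,260),(170,60)])[n]
    for p in pts: print(p,C[p[1],p[0]].round(4))
E
```

```text
t 0.9960072835286459
(200, 148) [0.6467 0.0767 0.1209]
(240, 220) [ 0.4807 -0.0195  0.0577]
(190, 235) [0.4436 0.103  0.0583]
(100, 263) [0.3766 0.3203 0.0464]
(340, 225) [ 0.4621 -0.2528  0.1255]
(60, 100) [0.6933 0.3354 0.289 ]
(245, 130) [ 0.7339 -0.0318  0.0011]
(245, 175) [ 0.6032 -0.0319  0.0217]
(165, 115) [0.7733 0.1865 0.0039]
s 0.9960530598958334
(254, 133) [0.6561 0.0731 0.1224]
(230, 205) [ 0.4856 -0.0259  0.0599]
(185, 175) [0.4591 0.1258 0.0618]
(118, 155) [0.37   0.3145 0.0492]
(291, 260) [ 0.4621 -0.2641  0.1271]
(170, 60) [0.56   0.2733 0.2935]
```

View pics/t1.png

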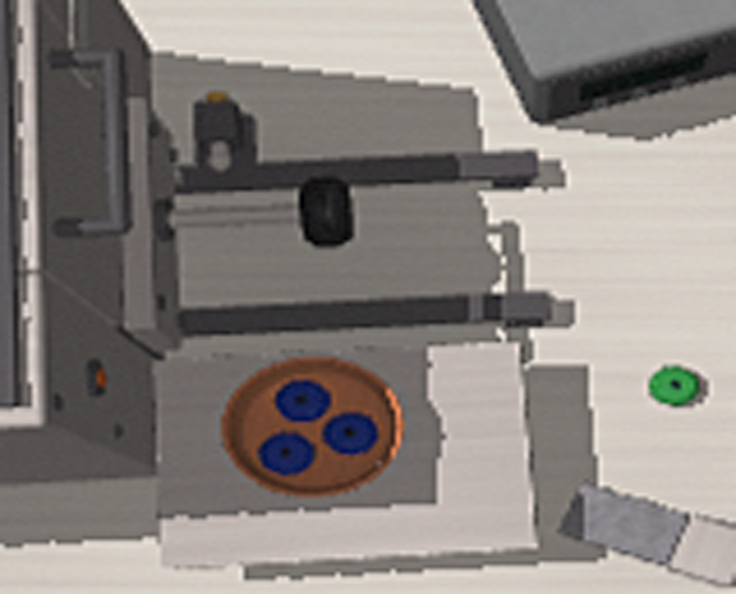

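View pics/s1.png

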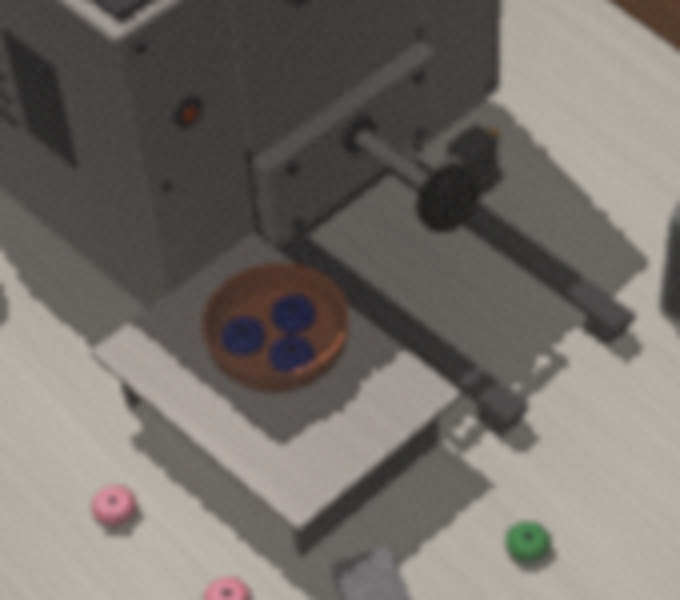

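Run:
```python
from h import *
t=load("top0.npz");s=load("scene0.npz")
def rect(P):
    h=cv2.minAreaRect(P[:,:2].astype(np.float32)*1000);return h
for n,d in(("t",t),("s",s)):
    C=cloud(d);P=C.reshape(-1,3);R=P
    m=(abs(P[:,2]-.059)<.006)&(P[:,0]>.38)&(P[:,0]<.6)&(P[:,1]<.18)&(P[:,1]>-.06)
    # exclude dish interior ok
    print(n,"shelf",rect(P[m]),P[m][:,2].mean())
    # front face
    m=(P[:,2]>.14)&(P[:,2]<.27)&(P[:,0]>.47)&(P[:,0]<.82)&(P[:,1]<.19)&(P[:,1]>.08)
    F=P[m]; 
    for _ in range(6):
        a=np.polyfit(F[:,0],F[:,1],1);r=F[:,1]-np.polyval(a,F[:,0]);F=F[abs(r-np.median(r))<max(.003,1.5*r.std())]
    print("front",a,"yaw",np.degrees(np.arctan(a[0])),len(F),r.std())
    # kiln top
    m=(abs(P[:,2]-.285)<.006)&(P[:,1]>0); print("top",rect(P[m]))
    # rails
    for lo,hi in((.58,.63),(.67,.73)):
        m=(abs(P[:,2]-.022)<.006)&(P[:,0]>lo)&(P[:,0]<hi)&(P[:,1]<.12)&(P[:,1]>-.08)
        if m.sum()>20:print("rail",m.sum(),np.polyfit(P[m][:,1],P[m][:,0],1),P[m][:,1].min(),P[m][:,1].max())
    # knob
    B=d["frame"].reshape(-1,3).max(1)
    m=(P[:,2]>.08)&(P[:,2]<.13)&(P[:,0]>.61)&(P[:,0]<.72)&(P[:,1]<.03)&(P[:,1]>-.05)
    print("knob",m.sum(),P[m].min(0),P[m].max(0),P[m].mean(0))
    m=(P[:,2]>.09)&(P[:,2]<.11)&(P[:,0]>.63)&(P[:,0]<.72)&(P[:,1]<.07)&(P[:,1]>.015)
    print("rod",m.sum(),P[m].mean(0) if m.sum() else 0)
    m=(P[:,2]>.116)&(P[:,2]<.126)&(P[:,0]>.55)&(P[:,0]<.75)&(P[:,1]<.11)&(P[:,1]>.05)
    print("platetop",rect(P[m]))
    # dish rim
    m=(P[:,2]>.082)&(P[:,2]<.094)&(P[:,0]>.43)&(P[:,0]<.62)&(P[:,1]<.16)&(P[:,1]>0)
    (x,y),r=cv2.minEnclosingCircle(P[m][:,:2].astype(np.float32)*1000);print("dish",m.sum(),x,y,r,P[m][:,2].max())
```

```text
t shelf ((511.4816589355469, 75.77442932128906), (183.76480102539062, 210.4095458984375), 4.023803234100342) 0.0584894606657232
front [0.06752241 0.13834449] yaw 3.862885623351038 1570 0.0006592015020722795
top ((635.5006713867188, 316.86297607421875), (331.0639343261719, 271.6611633300781), 4.109724521636963)
rail 498 [-0.06783546  0.60317421] -0.04246229851883168 0.11990850550798969
rail 436 [-0.05792012  0.71134844] -0.034371438765844094 0.11988828214715254Traceback (most recent call last):
  File "<stdin>", line 25, in <module>
    return umr_minimum(a, axis, None, out, keepdims, initial, where)
ValueError: zero-size array to reduction operation minimum which has no identity
```

Run:
```python
from h import *
t=load("top0.npz");s=load("scene0.npz")
def rect(P):
    return [np.round(q,1) for q in cv2.minAreaRect(P[:,:2].astype(np.float32)*1000)] if len(P)>5 else None
a=np.radians(3.9);X=np.array([-np.sin(a),np.cos(a)]);Y=np.array([-np.cos(a),-np.sin(a)])
O=np.array([.645,.182])
for n,d in(("t",t),("s",s)):
    C=cloud(d);P=C.reshape(-1,3)
    k=np.c_[(P[:,:2]-O)@X,(P[:,:2]-O)@Y,P[:,2]]
    def rg(q): 
        print(len(q), np.percentile(q,[2,50,98],axis=0).round(4).tolist() if len(q) else 0)
    def box(x0,x1,y0,y1,z0,z1): return k[(k[:,0]>x0)&(k[:,0]<x1)&(k[:,1]>y0)&(k[:,1]<y1)&(k[:,2]>z0)&(k[:,2]<z1)]
    print(n);print("knob");rg(box(-.14,-.085,-.04,.04,.09,.14))
    print("rod");rg(box(-.08,-.03,-.02,.02,.07,.12))
    print("platetop");rg(box(-.05,.0,-.1,.1,.118,.126))
    print("front");rg(box(-.02,.02,-.15,.15,.14,.27))
    print("rail+");rg(box(-.2,-.03,.035,.07,.015,.028))
    print("rail-");rg(box(-.2,-.1,-.07,-.035,.015,.028))
    print("railstop");rg(box(-.26,-.18,-.07,.07,.015,.06))
    print("block");rg(box(-.1,-.0,-.12,-.04,.028,.08))
    print("shelf");rg(box(-.25,.0,.07,.3,.053,.064))
    S=box(-.25,.02,.075,.3,.053,.064)
    for w in((-.2,-.17),(-.15,-.05)):
        q=S[(S[:,0]>w[0])&(S[:,0]<w[1])];print(w,q[:,1].min(),q[:,1].max())
    q=S[(S[:,1]>.2)&(S[:,1]<.22)];print(q[:,0].min(),q[:,0].max())
    # dish rim + beads
    D=(P[:,2]>.080)&(P[:,2]<.096)&(P[:,0]>.43)&(P[:,0]<.62)&(P[:,1]<.16)&(P[:,1]>0)
    (x,y),r=cv2.minEnclosingCircle(P[D][:,:2].astype(np.float32)*1000);print("dish",D.sum(),x,y,r)
    hsv=cv2.cvtColor(d["frame"],cv2.COLOR_BGR2HSV)
    m=((hsv[...,0]<14)&(hsv[...,1]>90)&(hsv[...,2]>50)).astype(np.uint8)
    m[:, :100]=0
    nn,l,st,ce=cv2.connectedComponentsWithStats(m)
    i=1+st[1:,4].argmax()
    u=st[i];print(u,ce[i])
    ys,xs=np.where(l==i); h=cv2.convexHull(np.c_[xs,ys].astype(np.int32))[:,0]
    w=deproj(d,h[:,0],h[:,1],z=.088)
    (x,y),r=cv2.minEnclosingCircle(w[:,:2].astype(np.float32)*1000);print("dish colour",x,y,r)
```

```text
t
knob
212 [[-0.1174, -0.0191, 0.0983], [-0.1057, 0.005, 0.118], [-0.0876, 0.0229, 0.1257]]
rod
104 [[-0.0792, -0.0052, 0.0999], [-0.0555, 0.0013, 0.1047], [-0.0313, 0.0062, 0.1091]]
platetop
361 [[-0.016, -0.0746, 0.1185], [-0.0098, 0.0196, 0.1217], [-0.0002, 0.078, 0.125]]
front
1735 [[-0.0134, -0.1446, 0.1446], [-0.0001, 0.0081, 0.219], [0.001, 0.1439, 0.2677]]
rail+
521 [[-0.1964, 0.0439, 0.0174], [-0.1138, 0.0542, 0.022], [-0.0332, 0.0638, 0.0256]]
rail-
289 [[-0.1984, -0.0642, 0.0168], [-0.1509, -0.0538, 0.022], [-0.1031, -0.0442, 0.0257]]
railstop
253 [[-0.2211, -0.0636, 0.0166], [-0.2012, 0.0434, 0.0219], [-0.1809, 0.0636, 0.0262]]
block
214 [[-0.0518, -0.1143, 0.0312], [-0.0371, -0.0807, 0.0414], [-0.0003, -0.0442, 0.0771]]
shelf
3762 [[-0.1989, 0.0896, 0.0545], [-0.1151, 0.1722, 0.0582], [-0.0048, 0.2302, 0.0632]]
(-0.2, -0.17) 0.08697636030811673 0.2320513303471417
(-0.15, -0.05) 0.08734612029520084 0.23231561282436944
-0.20226577602215257 -0.00358729058588237
dish 235 507.4068603515625 82.9948501586914 47.750404357910156
[  100     0   412    85 20013] [308.25758257  27.5
[... 545 characters left out ...]
, -0.0621, 0.0166], [-0.1515, -0.0489, 0.022], [-0.1025, -0.0394, 0.0259]]
railstop
240 [[-0.2225, -0.0608, 0.0154], [-0.2028, 0.047, 0.0216], [-0.1808, 0.0678, 0.0256]]
block
240 [[-0.0525, -0.1181, 0.0303], [-0.0178, -0.0774, 0.0452], [-0.0002, -0.0432, 0.0784]]
shelf
2649 [[-0.2014, 0.0923, 0.0544], [-0.1314, 0.1815, 0.0587], [-0.0046, 0.2339, 0.0632]]
(-0.2, -0.17) 0.09045156243835299 0.23545573550887933
(-0.15, -0.05) 0.08964631868779359 0.23604973173618182
-0.20458790254289677 -0.0018081491409470758
dish 263 530.4647827148438 103.8083724975586 83.80924987792969
[  206     0   306   224 34296] [402.52831234  77.57519827]
dish colour 1136.0777587890625 69.25952911376953 632.3868408203125
```

Run:
```python
from h import *
from scipy.optimize import least_squares
for n in("top0","scene0"):
    d=load(n+".npz");C=cloud(d);P=C.reshape(-1,3);F=d["frame"].reshape(-1,3).astype(int)
    D=(np.hypot(P[:,0]-.507,P[:,1]-.083)<.056)
    rim=D&(P[:,2]>.082)&(P[:,2]<.096)
    q=P[rim]
    r=least_squares(lambda p:np.hypot(q[:,0]-p[0],q[:,1]-p[1])-.0465,[.507,.083],loss="soft_l1",f_scale=.002)
    print(n,"dish",r.x,rim.sum(),np.percentile(P[rim][:,2],[50,95]))
    blue=D&(F[:,0]>1.6*F[:,2])&(F[:,0]>F[:,1]*1.5)
    b=P[blue];_,lab,cen=cv2.kmeans(b.astype(np.float32),3,None,(3,50,1e-5),5,0)
    print(cen.round(4),[np.percentile(b[lab[:,0]==i][:,2],[5,50,95]).round(4) for i in range(3)])
    a=np.radians(3.9);X=np.array([-np.sin(a),np.cos(a)]);Y=np.array([-np.cos(a),-np.sin(a)]);O=np.array([.643,.182])
    k=np.c_[(P[:,:2]-O)@X,(P[:,:2]-O)@Y,P[:,2]]
    m=(k[:,0]>-.15)&(k[:,0]<-.09)&(abs(k[:,1])<.04)&(k[:,2]>.08)&(k[:,2]<.14)
    print("knob x hist",np.histogram(k[m][:,0],bins=np.arange(-.13,-.088,.003)))
    f=(k[:,2]>.1)&(k[:,2]<.116)&(k[:,0]>-.04)&(k[:,0]<.01)&(abs(k[:,1])<.06)&(abs(k[:,1])>.02)
    print("plate front x",np.median(k[f][:,0]),f.sum())
    h=(k[:,2]>.15)&(k[:,2]<.29)&(k[:,0]>-.05)&(k[:,0]<-.007)&(abs(k[:,1])<.16)
    print("handle",k[h].min(0) if h.any() else 0,k[h].max(0) if h.any() else 0)
```

```text
top0 dish [0.50695893 0.08266709] 214 [0.08793627 0.09071492]
[[0.4894 0.0973 0.0755]
 [0.5253 0.0898 0.0751]
 [0.5034 0.064  0.0752]] [array([0.0723, 0.0758, 0.0786]), array([0.0713, 0.0756, 0.0783]), array([0.0714, 0.0754, 0.0788])]
knob x hist (array([ 0,  0,  0,  1, 28, 25, 22, 28, 22, 27, 19, 19, 12,  0]), array([-0.13 , -0.127, -0.124, -0.121, -0.118, -0.115, -0.112, -0.109,
       -0.106, -0.103, -0.1  , -0.097, -0.094, -0.091, -0.088]))
plate front x -0.01610393908682784 35
handle [-0.03377855 -0.05725855  0.25746822] [-0.00721272  0.0525802   0.26880383]
scene0 dish [0.50403535 0.08129434] 203 [0.08705481 0.09094608]
[[0.4857 0.0919 0.0755]
 [0.4994 0.0594 0.0758]
 [0.5224 0.0855 0.0753]] [array([0.0721, 0.0755, 0.0786]), array([0.0731, 0.0753, 0.079 ]), array([0.0712, 0.0754, 0.0791])]
knob x hist (array([ 0,  0,  0, 25, 59, 30, 25, 24, 14, 16, 11,  4,  3,  0]), array([-0.13 , -0.127, -0.124, -0.121, -0.118, -0.115, -0.112, -0.109,
       -0.106, -0.103, -0.1  , -0.097, -0.094, -0.091, -0.088]))
plate front x -0.016299182720681853 80
handle [-0.03506699 -0.05320725  0.20181291] [-0.00704265  0.13657415  0.26894111]
```

```bash
cat >> h.py <<'E'
from scipy.spatial.transform import Rotation as R
A=np.radians(3.9);X=np.array([-np.sin(A),np.cos(A),0]);Y=np.array([-np.cos(A),-np.sin(A),0]);Z=np.array([0,0,1.]);O=np.array([.643,.182,0])
def W(x,y,z): return O+X*x+Y*y+Z*z
def ori(tilt=0,flip=1):
    t=np.radians(tilt);z=-Z*np.cos(t)+X*np.sin(t);y=-Y*flip;x=np.cross(y,z)
    q=R.from_matrix(np.c_[x,y,z]).as_quat();return np.r_[q[3],q[:3]]
def kf(p): p=np.asarray(p)-O;return np.r_[p@X,p@Y,p[2]].round(4)
E
python3 - <<'E'
from bench import *
from h import *
for f in(1,-1):
    for p in((-.076,0,.2),(-.076,0,.09),(-.26,0,.09)): print(f,p,W(*p).round(3),inverse_kinematics(W(*p),ori(10,f)))
    print(inverse_kinematics([.4,-.02,.33],ori(0,f)))
q0=state()["ee_rot"]
print(q0, inverse_kinematics([.15,.35,.33],q0))
E
```

```text
1 (-0.076, 0, 0.2) [0.648 0.106 0.2  ] [ 0.01998     0.2340339   1.13583171  0.17814148  1.77698269 -0.01198379]
1 (-0.076, 0, 0.09) [0.648 0.106 0.09 ] [ 0.01998     0.25401279  1.30745476  0.17435617  1.58833093 -0.04574004]
1 (-0.26, 0, 0.09) [ 0.661 -0.077  0.09 ] [-0.25270977  0.3201541   1.22885328  0.16603271  1.64706555 -0.31261871]
[-1.34954648e-01 -3.90485524e-01  1.48565211e+00 -4.44089210e-16
  2.04642606e+00 -2.03022489e-01]
-1 (-0.076, 0, 0.2) [0.648 0.106 0.2  ] None
-1 (-0.076, 0, 0.09) [0.648 0.106 0.09 ] None
-1 (-0.26, 0, 0.09) [ 0.661 -0.077  0.09 ] None
None
[-2.26572853e-04  2.01505540e-01  9.79486999e-01 -8.27338134e-04] [ 1.07653425e+00 -4.39820813e-01  1.52125214e+00 -4.68112360e-05
  2.06187644e+00 -8.84944705e-02]
```

Run:
```python
from bench import *
from h import *
movej(inverse_kinematics([.15,.35,.33],state()["ee_rot"]))
move_to([.4,-.02,.33],ori(0))
move_to(W(-.10,0,.24),ori(10))
move_l(W(-.074,0,.15),speed=.15)
s=state();print(s["time"],s["ft_force"],kf(s["ee_pos"]))
d=get_image("scene");cv2.imwrite("pics/s2.png",cv2.resize(d["frame"][60:240,130:330],None,fx=3.6,fy=3.3))
```

```text
4.5667 [-0.11509688 -0.17969036  0.2584979 ] [-0.0743 -0.0004  0.1518]
```

View pics/s2.png

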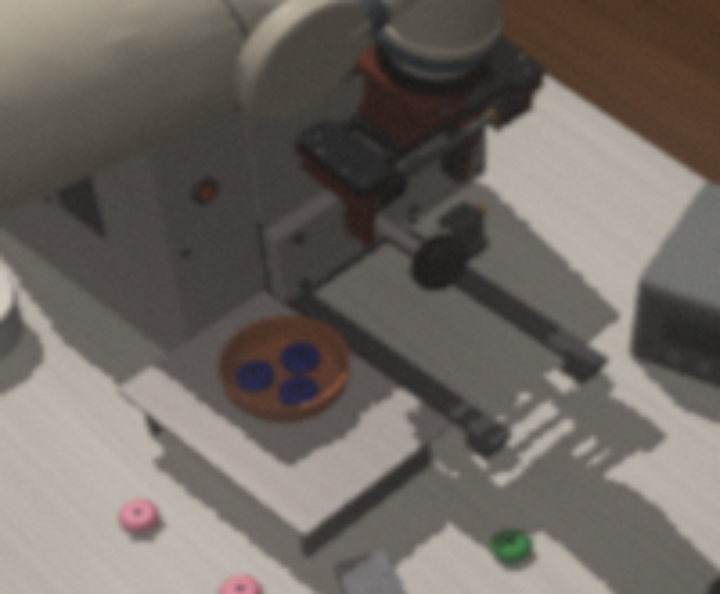

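The open fingers are above the rod, one on each side (finger at about 360,215), with the knob at 440,260. Nothing is touching. I'll go down, close and pull.

Run:
```python
from bench import *
from h import *
def st(l):
    s=state();f=s["ft_force"];print(l,round(s["time"],2),"F",np.round([f@X,f@Y,f[2]],1),kf(s["ee_pos"]),round(s["finger_gap"],4))
move_l(W(-.074,0,.091),speed=.12);st("down")
close();st("closed")
for x in(-.080,-.088,-.098,-.124,-.16,-.194):
    move_l(W(x,0,.091),speed=.06);st(x)
d=get_image("top");cv2.imwrite("pics/t3.png",cv2.resize(d["frame"][90:255,130:290],None,fx=4.6,fy=3.6))
```

```text
down 5.26 F [0.2 0.4 0.4] [-0.074  -0.0003  0.0917] 0.0876
closed 6.42 F [ 0.6 -2.6 -1.8] [-0.074  -0.0004  0.091 ] 0.0111
-0.08 6.67 F [ 1.8 -4.2 -2. ] [-0.0797 -0.0004  0.091 ] 0.0113
-0.088 6.96 F [-5.2 -4.6 -2.1] [-0.0899 -0.0004  0.091 ] 0.0112
-0.098 7.28 F [-0.8 -5.1 -2.5] [-0.0988 -0.0004  0.091 ] 0.0109
-0.124 7.86 F [ 1.1 -5.9 -1.3] [-0.1234 -0.0005  0.091 ] 0.0113
-0.16 8.61 F [ 6.  -5.4 -2.4] [-0.158  -0.0005  0.0909] 0.0112
-0.194 9.32 F [ 3.8 -6.5 -2.4] [-0.1924 -0.0006  0.091 ] 0.0114
```

View pics/t3.png

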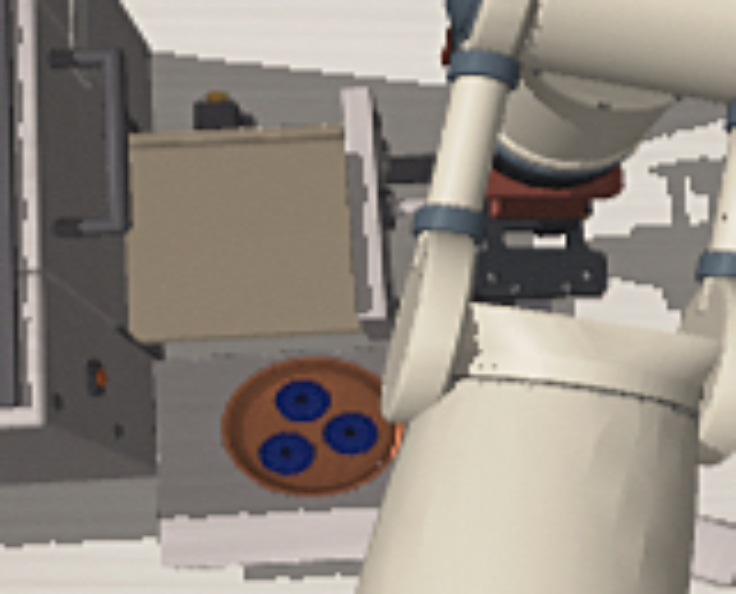

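The hearth is about 120 mm out, with the slab's left edge at column 130 and the plate near 365. The dish hasn't moved. From here I'll use small steps to find the catch.

Run:
```python
from bench import *
from h import *
x=-.194
prev=None
for i in range(24):
    x-=.0025
    move_l(W(x,0,.091),speed=.04);s=state();f=s["ft_force"]
    fx=f@X;print(round(x,4),round(s["time"],2),round(fx,1),kf(s["ee_pos"])[0],s["finger_gap"].round(4))
    if fx>8 or x<-.255 or fx<-3: break
```

```text
Traceback (most recent call last):
AttributeError: 'float' object has no attribute 'round'
```

```bash
cat > step.py <<'E'
import sys
from bench import *
from h import *
x,dx,n,hi,lo=map(float,sys.argv[1:6])
for i in range(int(n)):
    x+=dx
    move_l(W(x,0,.091),speed=.04);s=state();f=s["ft_force"]
    fx=f@X;print(round(x,4),round(s["time"],2),round(fx,1),kf(s["ee_pos"])[0])
    if fx>hi or fx<lo: break
E
python3 step.py -.1965 -.0025 22 8 -2
```

```text
-0.199 9.88 1.2 -0.1984
-0.2015 10.12 0.8 -0.201
-0.204 10.38 1.6 -0.2034
-0.2065 10.62 0.3 -0.206
-0.209 10.88 1.0 -0.2084
-0.2115 11.12 0.5 -0.2109
-0.214 11.38 0.9 -0.2134
-0.2165 11.62 1.6 -0.2158
-0.219 11.88 0.2 -0.2184
-0.2215 12.12 -1.4 -0.2217
-0.224 12.38 -4.7 -0.2252
```

```bash
python3 step.py -.224 -.0012 6 5 -30
```

```text
-0.2252 12.62 -2.2 -0.2258
-0.2264 12.88 -0.4 -0.2264
-0.2276 13.12 1.8 -0.2268
-0.2288 13.38 4.2 -0.2271
-0.23 13.62 7.5 -0.2273
```

Run:
```python
from bench import *
from h import *
def st(l):
    s=state();f=s["ft_force"];print(l,round(s["time"],2),"F",np.round([f@X,f@Y,f[2]],1),kf(s["ee_pos"]),round(s["finger_gap"],4))
move_l(W(-.2266,0,.091),speed=.04);st("c")
gripper_open();st("open")
move_l(W(-.215,0,.105),speed=.12)   # away from knob back
move_l(W(-.235,0,.19),speed=.2);st("up")
move_to(W(-.22,.20,.25),ori(0))
move_to([.35,-.12,.33],ori(0));st("away")
close()
for n in("top","scene"):
    d=get_image(n);np.savez(n+"4.npz",**d)
    b=(90,255,130,290) if n=="top" else (90,240,140,310)
    cv2.imwrite(f"pics/{n}4.png",cv2.resize(d["frame"][b[0]:b[1],b[2]:b[3]],(700,600)))
st("end")
```

```text
c 13.88 F [ 0.2 -5.6 -2.5] [-0.226  -0.0007  0.091 ] 0.0113
open 15.11 F [-0.2 -0.4 -0.4] [-0.2266  0.      0.091 ] 0.0881
up 15.99 F [ 0.1  0.2 -0.8] [-2.351e-01  1.000e-04  1.890e-01] 0.0878
away 17.5 F [-1.1  0.4 -0.3] [-0.2816  0.3119  0.3288] 0.0878
end 18.94 F [0.  0.4 0.1] [-0.2814  0.3129  0.33  ] 0.0007
```

View pics/top4.png

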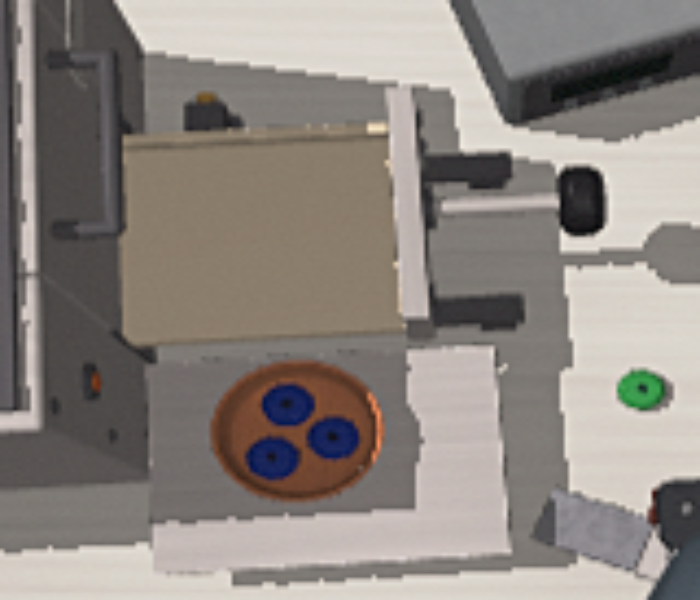

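View pics/scene4.png

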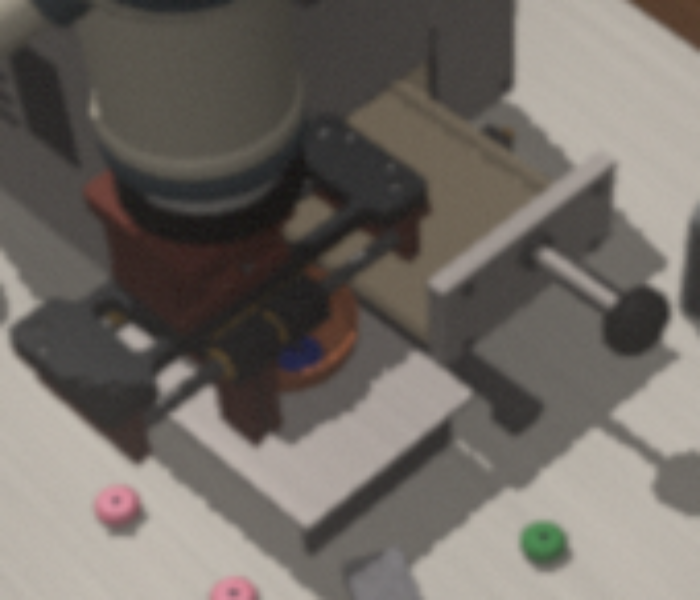

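The hearth is out, with its plate at column 410 and the knob at 582,200. The dish still stands on the shelf at 298,430. I'll measure q and look at the catch.

Run:
```python
from h import *
for n in("top0","top4"):
    d=load(n+".npz");P=cloud(d).reshape(-1,3);k=np.c_[(P-O)@X,(P-O)@Y,P[:,2]]
    m=(k[:,2]>.119)&(k[:,2]<.126)&(k[:,0]<.0)&(k[:,0]>-.2)&(abs(k[:,1])<.07)&((abs(k[:,1])>.03))
    m2=(abs(k[:,1])<.04)&(k[:,2]>.09)&(k[:,2]<.13)&(k[:,0]<-.08)&(k[:,0]>-.3)
    m3=m2&(k[:,2]>.11)
    print(n,np.percentile(k[m][:,0],[3,50,97]),np.percentile(k[m3][:,0],[3,50,97]))
d=load("top4.npz");P=cloud(d).reshape(-1,3);k=np.c_[(P-O)@X,(P-O)@Y,P[:,2]]
m=(abs(k[:,2]-.06)<.004)&(k[:,0]>-.12)&(k[:,0]<-.04)&(abs(k[:,1])<.085)
print("slab y",np.percentile(k[m][:,1],[.5,99.5]),np.median(k[m][:,2]))
m=(abs(k[:,2]-.074)<.005)&(k[:,0]>-.12)&(k[:,0]<-.04)&(k[:,1]<-.05)
print("fence",np.percentile(k[m][:,1],[3,50,97]))
print("dish k",kf([.5070,.0827,.058]),kf([.504,.0813,.058]))
```

```text
top0 [-0.01612857 -0.00956669 -0.00024104] [-0.11683823 -0.10592349 -0.0933226 ]
top4 [-0.1674264  -0.15998159 -0.03692695] [-0.26637826 -0.166701   -0.15292839]
slab y [-0.06685144  0.07143397] 0.060059234174188125
fence [-0.07402469 -0.06959985 -0.06577384]
dish k [-0.0898  0.1424  0.058 ] [-0.091   0.1455  0.058 ]
```

Run:
```python
from bench import *
from h import *
def st(l):
    s=state();f=s["ft_force"];print(l,round(s["time"],2),"F",np.round([f@X,f@Y,f[2]],1),kf(s["ee_pos"]),round(s["finger_gap"],4))
move_to(W(-.09,.135,.16),ori(0));st("above")
move_l(W(-.09,.135,.087),speed=.1);st("in")
move_l(W(-.09,.118,.087),speed=.06);st("near")
for y in(.108,.098):
    move_l(W(-.09,y,.087),speed=.03);st(y)
d=get_image("top");cv2.imwrite("pics/top5.png",cv2.resize(d["frame"][90:255,130:290],(700,600)))
d=get_image("scene");cv2.imwrite("pics/scene5.png",cv2.resize(d["frame"][90:240,140:310],(700,600)))
```

```text
above 20.13 F [ 0.1 -0.1 -0.6] [-0.0908  0.1347  0.1612] 0.0008
in 21.02 F [0.4 0.5 0. ] [-0.09    0.1346  0.0878] 0.0006
near 21.45 F [ 0.4 -0.2 -0.2] [-0.09    0.1177  0.0871] 0.0004
0.108 21.93 F [-1.1  1.4  1.1] [-0.09   0.108  0.087] 0.0004
0.098 22.42 F [0.3 0.1 0.4] [-0.09    0.0975  0.087 ] 0.0007
```

View pics/scene5.png

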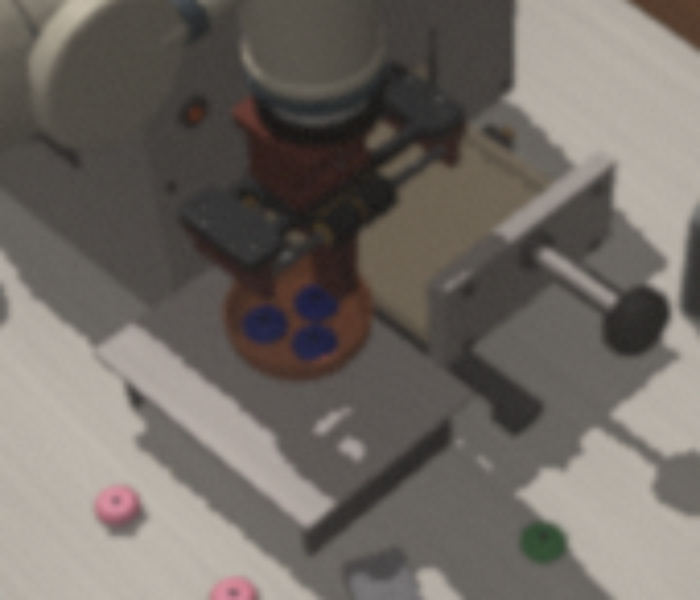

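View pics/top5.png

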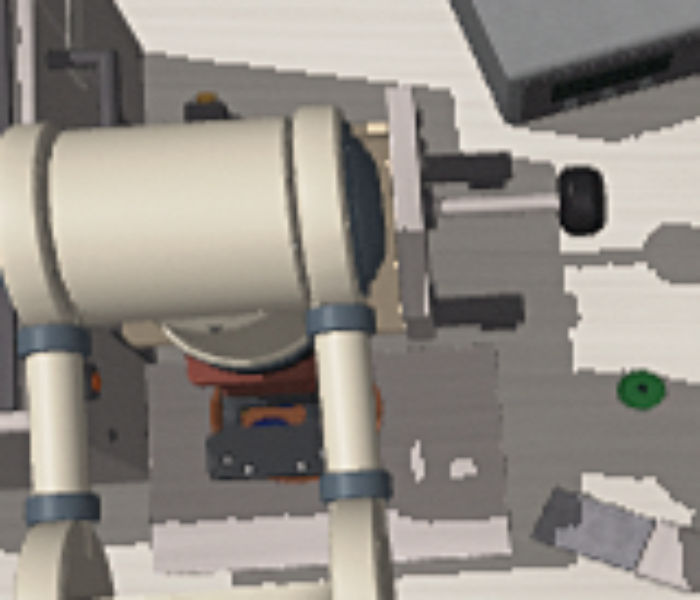

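Run:
```python
from bench import *
from h import *
d=get_image("top");C=cloud(d)
for p in((131,135),(145,135),(160,150),(195,140),(210,150),(215,135),(145,182),(140,220)):
    print(p,d["frame"][p[1],p[0]],kf(C[p[1],p[0]]))
P=C.reshape(-1,3);k=np.c_[(P-O)@X,(P-O)@Y,P[:,2]]
m=(k[:,2]>.31)&(k[:,0]<.25);print(k[m].min(0),k[m].max(0))
print(state()["joint_pos"].round(3))
```

```text
(131, 135) [187 205 215] [-0.0356  0.0823  0.4717]
(145, 135) [181 202 212] [-0.0553  0.0823  0.4681]
(160, 150) [200 217 224] [-0.0765  0.1064  0.4667]
(195, 140) [105 117 123] [-0.1292  0.0948  0.4693]
(210, 150) [62 53 45] [-0.1505  0.1107  0.4664]
(215, 135) [43 40 35] [-0.1581  0.0805  0.4444]
(145, 182) [82 76 66] [-0.0474  0.148   0.4409]
(140, 220) [217 229 235] [-0.0378  0.2054  0.437 ]
[-0.18675953 -0.08835591  0.31002242] [0.24609009 0.43731144 1.04401799]
[ 0.093 -0.002  1.581  0.     1.562  0.025]
```

The wrist is at z of about 0.37–0.47, clear above the kiln, and the dish is following. Continuing across the step.

Run:
```python
from bench import *
from h import *
def st(l):
    s=state();f=s["ft_force"];print(l,round(s["time"],2),"F",np.round([f@X,f@Y,f[2]],1),kf(s["ee_pos"]))
x=-.09;
for i,y in enumerate(np.arange(.088,.015,-.010)):
    x=-.09+.009*(i+1)/8
    move_l(W(x,y,.087),speed=.04);st(y.round(3))
d=get_image("scene");cv2.imwrite("pics/scene6.png",cv2.resize(d["frame"][90:240,140:310],(700,600)))
```

```text
0.088 22.97 F [0.8 0.2 1.5] [-0.0888  0.0875  0.087 ]
0.078 23.37 F [0.2 0.6 0. ] [-0.0877  0.0775  0.087 ]
0.068 23.77 F [0.1 4.1 1.1] [-0.0866  0.068   0.0869]
0.058 24.17 F [-0.6  1.5  2.9] [-0.0854  0.0574  0.0875]
0.048 24.57 F [0.4 2.1 2.8] [-0.0843  0.0476  0.0871]
0.038 24.97 F [0.1 3.4 2.6] [-0.0832  0.0377  0.0871]
0.028 25.37 F [-0.6  4.1  2.9] [-0.0821  0.0276  0.0871]
0.018 25.77 F [-0.3  2.6  2.5] [-0.0809  0.0176  0.0871]
```

View pics/scene6.png

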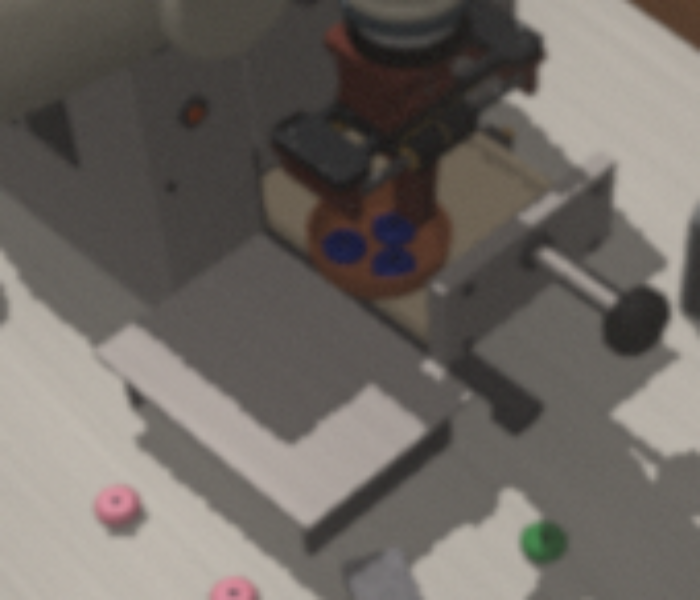

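Run:
```python
from bench import *
from h import *
def st(l):
    s=state();f=s["ft_force"];print(l,round(s["time"],2),"F",np.round([f@X,f@Y,f[2]],1),kf(s["ee_pos"]))
for y in(.008,-.006,-.018,-.026):
    move_l(W(-.080,y,.089),speed=.04);st(y)
move_l(W(-.080,-.016,.089),speed=.06)
move_l(W(-.085,-.005,.17),speed=.15);st("up")
gripper_open()
move_to(W(-.20,.1,.25),ori(0))
move_to(W(-.215,.10,.25),ori(10))
move_to(W(-.26,.16,.25),ori(10));st("side")
for n in("top","scene"):
    d=get_image(n);np.savez(n+"7.npz",**d)
    b=(90,255,130,290) if n=="top" else (90,240,140,310)
    cv2.imwrite(f"pics/{n}7.png",cv2.resize(d["frame"][b[0]:b[1],b[2]:b[3]],(700,600)))
```

```text
0.008 26.23 F [-0.8  0.8 -1.5] [-0.0799  0.0074  0.0888]
-0.006 26.73 F [ 0.1  1.  -0.6] [-0.08   -0.0065  0.089 ]
-0.018 27.18 F [ 1.1 -0.5 -0.1] [-0.08   -0.0185  0.089 ]
-0.026 27.52 F [-0.5  0.4  0.3] [-0.08   -0.0264  0.089 ]
up 28.54 F [0.1 0.4 0.4] [-0.085  -0.0049  0.1691]
side 31.34 F [ 0.4 -0.1 -0. ] [-0.2592  0.1599  0.25  ]
```

View pics/top7.png

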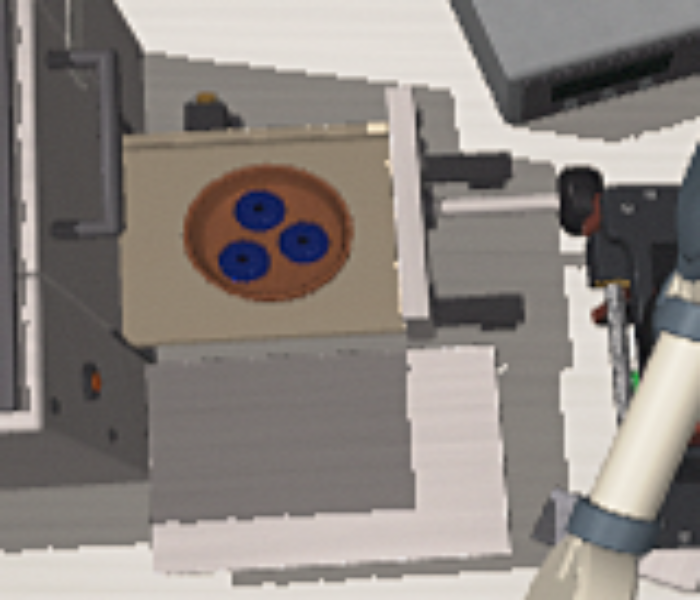

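View pics/scene7.png

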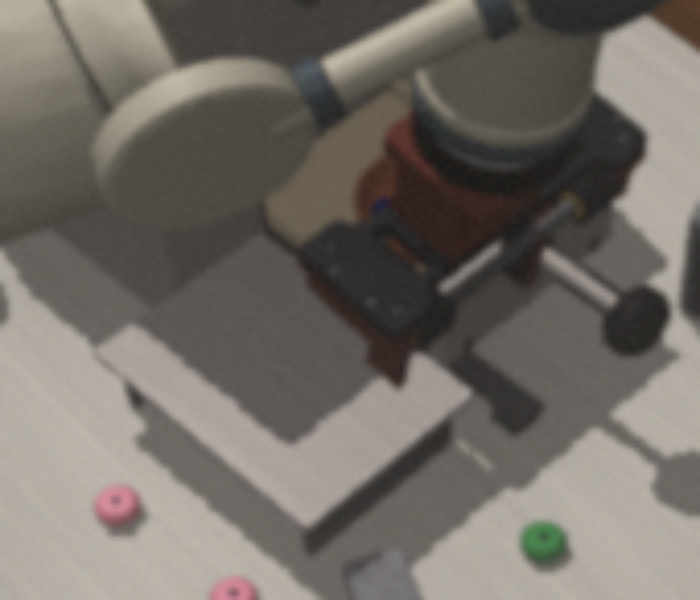

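The dish is wholly on the slab (268,232), upright, with three blue beads in it. The hearth is still in the catch. I'll re-grip the rod and push home.

Run:
```python
from bench import *
from h import *
def st(l):
    s=state();f=s["ft_force"];print(l,round(s["time"],2),"F",np.round([f@X,f@Y,f[2]],1),kf(s["ee_pos"]),round(s["finger_gap"],4))
move_l(W(-.24,0,.19),speed=.2)
move_l(W(-.2235,0.001,.14),speed=.15)
move_l(W(-.2235,0.001,.091),speed=.12);st("down")
close();st("closed")
for x in(-.219,-.214,-.209,-.20):
    move_l(W(x,0.001,.091),speed=.025);st(x)
d=get_image("top");cv2.imwrite("pics/top8.png",cv2.resize(d["frame"][90:255,130:290],(700,600)))
```

```text
down 33.51 F [0.2 0.9 0.5] [-0.2237  0.0008  0.0916] 0.0878
closed 34.67 F [-0.5 -7.4 -2.9] [-0.2235 -0.0007  0.091 ] 0.0113
-0.219 35.01 F [-8.8 -8.1 -3.8] [-0.2221 -0.0007  0.091 ] 0.0112
-0.214 35.36 F [-21.3  -7.4  -3.5] [-0.2215 -0.0007  0.091 ] 0.0113
-0.209 35.71 F [-31.2  -7.1  -2.8] [-0.2204 -0.0007  0.0912] 0.0111
-0.2 36.22 F [-30.7  -4.2   0.7] [-0.211  -0.0007  0.0923] 0.0113
```

View pics/top8.png

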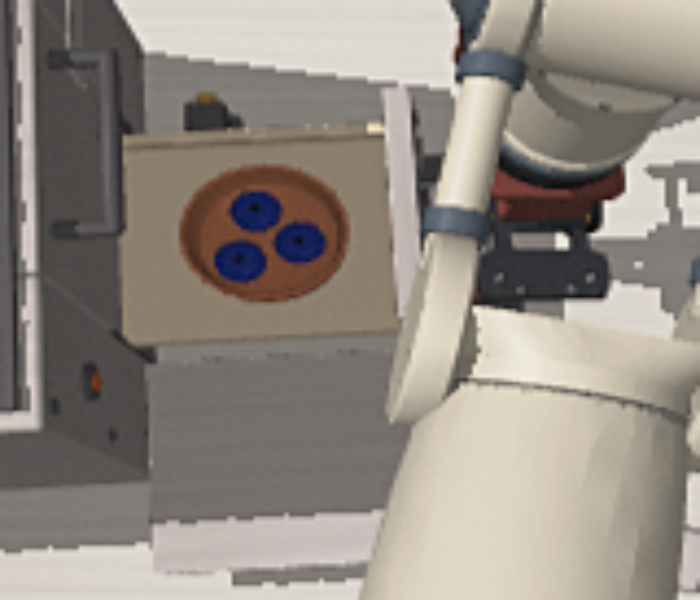

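The grip is slipping on the rod at about 30 N. The hearth moved only about 3 mm, so it's still in the notch. I'll let go, push the knob's front face to leave the notch, then grip the rod again for a controlled closing.

```bash
cat > st.py <<'E'
from bench import *
from h import *
def st(l):
    s=state();f=s["ft_force"];print(l,round(s["time"],2),"F",np.round([f@X,f@Y,f[2]],1),kf(s["ee_pos"]),round(s["finger_gap"],4));return f@X
E
python3 - <<'E'
from st import *
move_l(W(-.212,0,.091),speed=.05);st("unload")
gripper_open()
move_l(W(-.22,0,.16),speed=.2);st("up")
close()
move_l(W(-.295,0.001,.16),speed=.2,orientation=ori(0))
move_l(W(-.295,0.001,.094),speed=.15);st("front")
x=-.283
move_l(W(x,0.001,.094),speed=.06);st(x)
for i in range(14):
    x+=.003
    move_l(W(x,.001,.094),speed=.04);f=st(round(x,4))
    if kf(state()["ee_pos"])[0]>-.262: break
E
```

```text
unload 36.66 F [-5.1 -1.2  4.8] [-0.2128 -0.0007  0.0923] 0.0111
up 38.39 F [ 0.3 -0.5 -1.5] [-2.201e-01 -1.000e-04  1.598e-01] 0.0884
front 40.85 F [-0.6  0.1  0.1] [-0.2947  0.0008  0.0945] 0.0005
-0.283 41.2 F [ 0.1  0.5 -0.2] [-0.2825  0.0005  0.0951] 0.0007
-0.28 41.45 F [-3.1 -0.   2.4] [-0.2807  0.0008  0.0946] 0.0001
-0.277 41.7 F [-11.    0.7   1.9] [-0.2801  0.0009  0.0947] 0.0008
-0.274 41.95 F [-18.   -0.9   0.3] [-0.2797  0.0009  0.0947] 0.0006
-0.271 42.2 F [-25.   -2.   -0.9] [-0.2795  0.0009  0.0948] 0.0008
-0.268 42.45 F [-32.2  -2.   -1.4] [-0.2792  0.0009  0.0949] 0.0005
-0.265 42.7 F [-40.4  -2.7  -0.8] [-0.2789  0.0009  0.0949] 0.0007
-0.262 42.95 F [-10.2   0.2   2.2] [-0.2669  0.0009  0.0947] 0.0007
-0.259 43.2 F [-5.1 -0.3  2.9] [-0.2601  0.0009  0.0946] 0.0006
```

Run:
```python
from st import *
move_l(W(-.24,.001,.094),speed=.05);st("p")
for x in (-.22,):
    move_l(W(x,.001,.094),speed=.05);st(x)
d=get_image("top");cv2.imwrite("pics/top9.png",cv2.resize(d["frame"][90:255,130:290],(700,600)))
P=cloud(d).reshape(-1,3);k=np.c_[(P-O)@X,(P-O)@Y,P[:,2]]
m=(k[:,2]>.119)&(k[:,2]<.126)&(k[:,0]<-.02)&(k[:,0]>-.16)&(k[:,1]<.07)&(k[:,1]>-.075)
print(np.percentile(k[m][:,0],[3,50,97]),m.sum())
```

```text
p 43.73 F [-2.3 -0.3  2.6] [-0.2397  0.0009  0.0942] 0.0002
-0.22 44.28 F [-4.4 -0.1  2.8] [-0.2206  0.0009  0.0941] 0.0006
[-0.10688918 -0.09894061 -0.09182189] 356
```

View pics/top9.png

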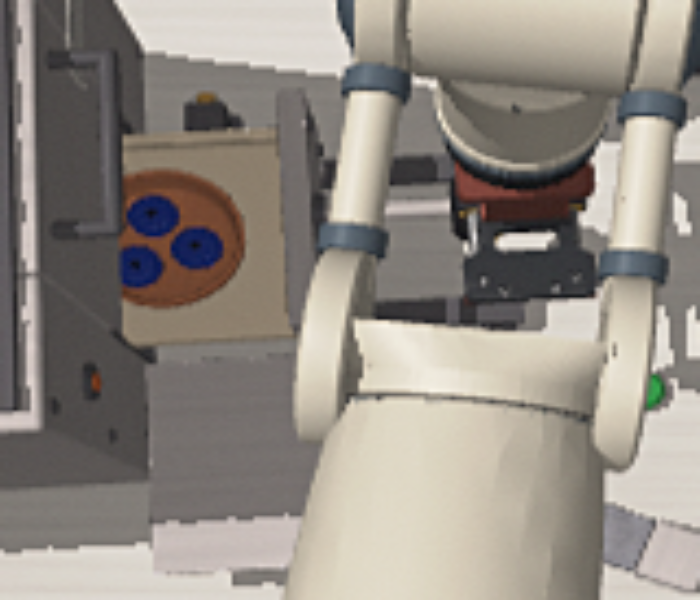

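The dish and three beads are riding in, with q about 0.091. Next I'll regrip the rod for the controlled closing.

Run:
```python
from st import *
move_l(W(-.235,.001,.098),speed=.15)
move_l(W(-.225,.001,.17),speed=.2)
gripper_open()
move_l(W(-.163,.0,.15),speed=.2,orientation=ori(10))
move_l(W(-.163,.0,.091),speed=.12);st("down")
close();st("closed")
for x in(-.13,-.105,-.098):
    move_l(W(x,.0,.091),speed=.05);st(x)
for x in np.arange(-.095,-.0805,.003):
    move_l(W(x,.0,.091),speed=.03);st(round(x,4))
```

```text
down 47.59 F [ 0.4 -0.   0.2] [-0.1632 -0.0003  0.0917] 0.0883
closed 48.76 F [-0.  -3.7 -1.1] [-0.163  -0.0006  0.091 ] 0.011
-0.13 49.57 F [-6.7 -3.6 -1.4] [-0.1327 -0.0005  0.091 ] 0.0112
-0.105 50.22 F [ 3.3 -5.4 -2.9] [-0.1047 -0.0004  0.091 ] 0.0112
-0.098 50.51 F [ 0.3 -4.9 -2.4] [-0.0977 -0.0004  0.091 ] 0.0114
-0.095 50.76 F [ 0.1 -5.3 -3.3] [-0.0947 -0.0004  0.091 ] 0.0111
-0.092 51.01 F [-0.1 -4.8 -2.9] [-0.0917 -0.0004  0.091 ] 0.011
-0.089 51.26 F [-1.2 -5.5 -1.8] [-0.089  -0.0004  0.091 ] 0.0113
-0.086 51.51 F [-5.5 -5.2 -1.2] [-0.0874 -0.0004  0.091 ] 0.0111
-0.083 51.76 F [-6.1 -4.7 -2.3] [-0.0848 -0.0004  0.091 ] 0.0109
```

Run:
```python
from st import *
p=None
for x in np.arange(-.0805,-.064,.0025):
    move_l(W(x,.0,.091),speed=.025);f=st(round(x,4))
    if f<-18: break
d=get_image("top");np.savez("top10.npz",**d)
P=cloud(d).reshape(-1,3);k=np.c_[(P-O)@X,(P-O)@Y,P[:,2]]
m=(k[:,2]>.119)&(k[:,2]<.126)&(k[:,0]<.02)&(k[:,0]>-.06)&(k[:,1]<.075)&(k[:,1]>-.075)
print(np.percentile(k[m][:,0],[3,50,97]),m.sum())
cv2.imwrite("pics/top10.png",cv2.resize(d["frame"][90:255,130:290],(700,600)))
```

```text
-0.0805 52.01 F [-2.8 -4.2 -1.7] [-0.0815 -0.0004  0.091 ] 0.0112
-0.078 52.26 F [ 0.1 -5.  -1.9] [-0.0778 -0.0004  0.091 ] 0.0111
-0.0755 52.51 F [ 2.3 -6.3 -3.5] [-0.0747 -0.0004  0.091 ] 0.0109
-0.073 52.76 F [ 2.6 -4.9 -2.6] [-0.0723 -0.0004  0.091 ] 0.0112
-0.0705 53.01 F [-3.2 -4.6 -1.3] [-0.0713 -0.0004  0.091 ] 0.0111
-0.068 53.26 F [-10.9  -4.2  -1.1] [-0.0712 -0.0004  0.091 ] 0.0111
-0.0655 53.51 F [-16.7  -2.4   0.1] [-0.0712 -0.0004  0.091 ] 0.011
[0.00062 0.00062 0.00062] 1
```

View pics/top10.png

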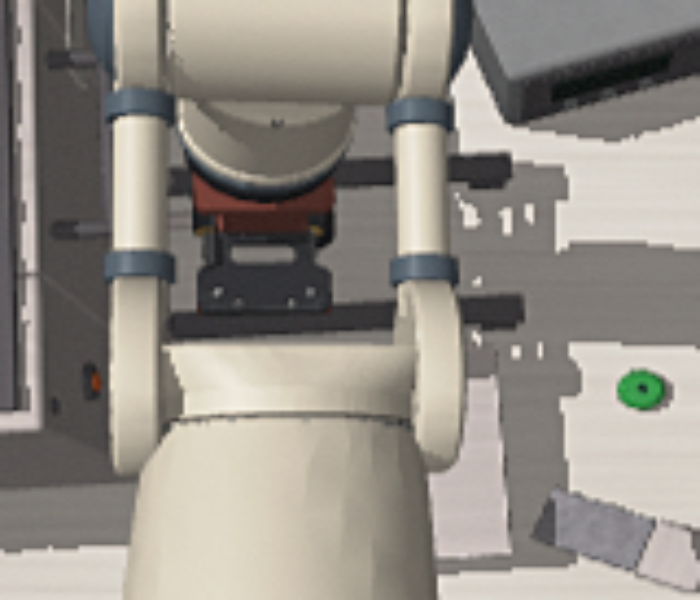

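The hearth hit a hard stop at x = -0.0712, so it's home, and the catch pulled it in gently. I'll unload, open, retreat and check.

Run:
```python
from st import *
move_l(W(-.0712,0,.091),speed=.05);st("unload")
gripper_open();st("open")
move_l(W(-.074,0,.15),speed=.15)
move_l(W(-.12,0,.24),speed=.2)
move_to([.42,-.10,.33],ori(0));move_to([.30,-.25,.33],ori(0));st("away")
for n in("top","scene"):
    d=get_image(n);np.savez(n+"11.npz",**d);cv2.imwrite(f"pics/{n}11.png",d["frame"])
d=load("top11.npz");d0=load("top0.npz")
for e in(d0,d):
    P=cloud(e).reshape(-1,3);k=np.c_[(P-O)@X,(P-O)@Y,P[:,2]]
    m=(k[:,2]>.119)&(k[:,2]<.126)&(k[:,0]<.02)&(k[:,0]>-.06)&(k[:,1]<.075)&(k[:,1]>-.075)
    m3=(abs(k[:,1])<.04)&(k[:,2]>.11)&(k[:,2]<.13)&(k[:,0]<-.08)&(k[:,0]>-.14)
    print(np.percentile(k[m][:,0],[3,50,97]),np.percentile(k[m3][:,0],[3,50,97]))
c=np.abs(d["frame"].astype(int)-d0["frame"]).max(2).astype(np.uint8);cv2.imwrite("pics/diff.png",c)
```

```text
unload 53.83 F [-0.8 -4.2 -1.6] [-0.0716 -0.0004  0.091 ] 0.0113
open 55.06 F [-0.3 -0.6 -0. ] [-0.0712 -0.      0.091 ] 0.088
away 58.18 F [-0.2  0.2  0.2] [-0.4075  0.3708  0.3296] 0.0876
[-0.01606132 -0.00982689 -0.00023645] [-0.11683823 -0.10592349 -0.0933226 ]
[-0.01572069 -0.00954186 -0.00036799] [-0.11659595 -0.10546675 -0.09334705]
```

View pics/top11.png

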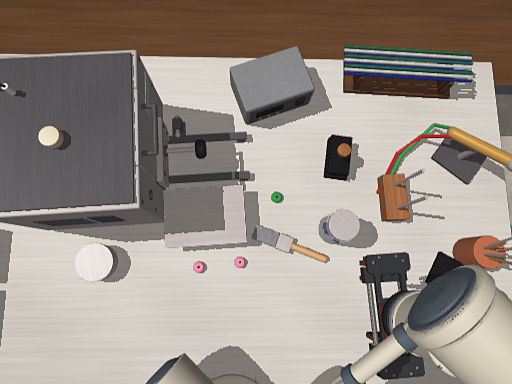

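View pics/scene11.png

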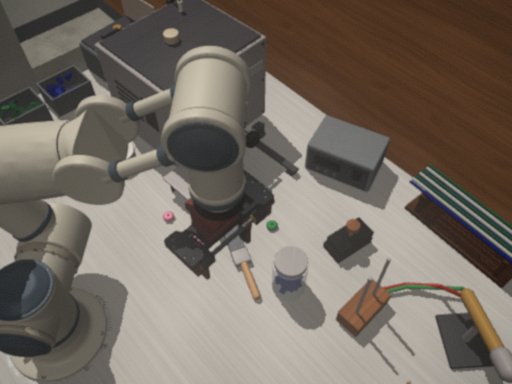

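View pics/diff.png

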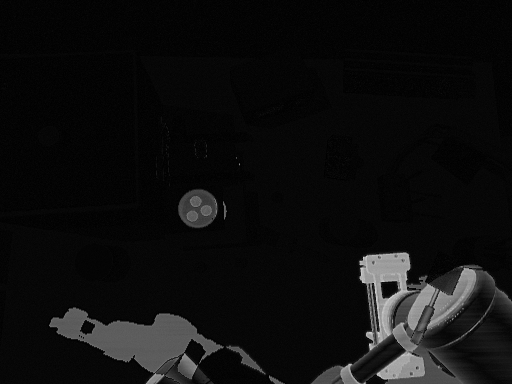

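The difference picture shows that only the dish (197,208) and the arm have changed. The front plate and knob are within 0.5 mm of where they started. Handing in.

```bash
python3 -c "
from bench import *
hold(0.3);print(state()['time']);job_done()"
```

```text
58.5833
the job is handed in; nothing more can be done
```

The job is done and handed in at 58.6 s: the hearth is shut, and the dish and its three beads went in with it. I can't see the dish or beads now the hearth is shut. All three beads were last seen in the dish at about 91 mm drawn; after that I relied on a slow, smooth closing.

- **Drawing out:** I pulled the hearth out by the rod and knob to about 151 mm. There the force reversed and settled at zero, so the ball was in the notch, and the hearth stayed put when I let go.
- **Moving the dish:** I drew the dish over the step with the closed fingertips against the inside of its front wall, with no lifting. Pictures showed it upright and wholly on the slab with all three beads in it.
- **Pushing home:** My first attempt failed because the fingers slipped on the rod at about 30 N. I then pushed on the front of the knob. The hearth left the notch at about 40 N measured, well above the 15–20 N stated. I re-gripped the rod and closed the last 90 mm slowly, at 25 mm/s for the final part, against a firm stop, pressing about 17 N there.

**Last checks:** The front plate and knob are within 0.5 mm of their starting shut position. The before-and-after top view shows only the dish and the arm changed, apart from the lower right corner, which the arm hid. The robot is touching nothing.

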